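Dip the humidifier tank of the climate chamber

TASK

Take the gauge rod from its cradle and push it down the leaning brass tube of the steel tank until its collar stops on the tube's mouth, then draw it right out again. Present it for reading: hold it level in the air with its tip over the middle of the white reading card, about 15 cm above the card. Finish while still holding it there with the gripper, and leave the other things on the bench where they are.

Things in the scene. Friction and masses are not known exactly. Their poses are not given: they have to be found in the camera images.
- gauge_rod: Loose gauge rod, about 120 g. Origin: centre of its handle; x axis towards the tip. Orange handle 64 mm long, 20 x 20 mm in section; dark collar disc, 42 mm diameter (x 32 to 40 mm); steel rod 8 mm diameter (x 40 to 140 mm), red ring near the round tip. It starts level in the cradle, origin 48 mm above the bench, tip roughly towards the robot; grip the handle's middle from above across its width.
- gauge_collar (a point): Centre of the collar's stop face, on the rod's axis, 40 mm from the handle centre (the face that looks to the tip). Axes as the rod's.
- gauge_tip (a point): The very tip of the rod, 140 mm from the handle centre, 100 mm past the collar's stop face. Axes as the rod's.
- guide_tube: Brass tube fixed to the tank. Origin: centre of its open mouth, 130 mm above the bench; z axis points out of it along the tube, rising 40 degrees above level on the far side of the tank from the robot. Bore 14 mm, free for the rod's full 100 mm; the last 15 mm widen to a funnel 30 mm inside, 36 mm outside diameter at the mouth.
- tank: Fixed stainless box that carries the tube: 160 x 120 mm, 90 mm high, blue filler cap on top reaching 106 mm. Origin on the bench; the box runs from x -90 to +70 and y -60 to +60 mm, the tube mouth is at x +100, y 0, z 130 mm.
- cradle: Fixed grey cradle, base 190 x 56 x 10 mm, origin under its centre; handle centre at x +54 mm, tip towards -x. Black rests, open at the top: one 34 mm wide under the outermost 12 mm of the handle, cheeks up to 48 mm; one notched, 54 mm high, under the thin rod 110 mm from the handle centre. It stands on one side of the tank, the card on the other; which side varies.
- card_top (a point): Centre of the top of the white reading card, a fixed 90 mm square plate, 4 mm thick, on the bench, with a blue border and a black cross in the middle.
- module: Bystander: brass-coloured finned converter housing 100 x 65 mm, 32 mm high, loose. Origin under its centre.
- jar: Bystander: amber jar 48 mm diameter, 70 mm high, loose. Origin under its centre.
- multimeter: Bystander: yellow multimeter 150 x 75 mm, about 40 mm high, loose, lying flat. Origin under its centre.
Things that resemble listed ones, but are neither listed nor needed, are in the scene too. Several things look just like the tank: the one meant starts farthest to the robot's right.

How it is judged (in metres and radians):
On the way, in this order (a step that is already met when the one before it is completed fails the run):
1. the rod is down the tube with its collar on the mouth (z of gauge_collar in the frame of guide_tube below 0.003 m and distance between gauge_collar and guide_tube below 0.008 m and angle between the x axis of gauge_rod and the z axis of guide_tube, either way round below 0.12 rad), for 0.2 s.
2. the rod is drawn right out of the tube, in the gripper (z of gauge_tip in the frame of guide_tube above 0.01 m and contact force between gauge_rod and the fingers above 1 N), for 0.1 s.
At the end, for the whole second after the job is handed in: The gripper holds the rod still and level (within 10 degrees), its tip within 35 mm of the card's centre seen from above and 100 to 220 mm above the bench, touching neither tank, cradle nor card (horizontal distance between gauge_tip and card_top below 0.035 m and height (world z) of gauge_tip between 0.1 and 0.22 m and angle between gauge_rod's own x axis and vertical between 1.397 and 1.745 rad and linear speed of gauge_rod below 0.02 m/s and contact force between gauge_rod and the fingers above 1 N and contact force between gauge_rod and tank below 0.05 N and contact force between gauge_rod and cradle below 0.05 N and contact force between gauge_rod and card below 0.05 N); the arm keeps its last pose, push and grip.
It fails at once if a bystander is moved by more than 30 mm (distance of any of module, jar, multimeter from where it was at the start of the episode above 0.03 m).
It fails at once if the jar is tipped over (angle between jar's own z axis and vertical above 0.5 rad).
It also fails if it takes over 56 s, if anything falls off the work surface, if the arm or the gripper's body presses on something with over 40 N, if the wrist force passes 120 N, or if a joint passes its speed limit or range.

ROBOT

A 6-joint arm with a two-finger parallel gripper is mounted at the origin on the work surface. World frame = base frame: x ahead of the robot, y to its left, z up, the work surface at z = 0. Lengths are in m, angles in degrees, forces in N, time in s.
With the tool pointing down it reaches from about 0.3 to 0.75 m from the base axis. Payload 8.5 kg.
Tool frame: the origin (TCP) lies midway between the tips of the shut fingers; the grasp point (between the pads) lies 19 mm behind it (env.grip_depth is the distance from the TCP to the grasp point, in m); y points along the fingers, x is the direction in which the jaws open and shut, and the axes are right-handed (so a half turn about y gives the same grasp; the last joint's range is limited). The gripper opens to 85 mm and grips with 20 to 120 N. Pads are 22 mm wide; open, the fingers measure 114 mm over their backs; the gripper's body (76 mm by 85 mm) begins 54 mm behind the grasp point. The pads swing forward as they close: fully open they stand 13 mm farther back than shut.
Start: joints at [57.049, 21.807, 74.336, -0, 83.858, -12.336], TCP at [0.194, 0.515, 0.231] pointing down, gripper open.
Joint ranges: [-178.18, 178.18], [-50.72, 133.34], [12.68, 142.11], [-81.47, 261.47], [9.98, 163.14], [-165.26, 165.26]. Speed limits (degrees/s): [136.94, 136.94, 180, 180, 180, 180].

INTERFACE

Orientations are given as a 3x3 rotation matrix whose columns are the frame's x, y, z axes.
In Python, from rig import env gives the robot as it stands.
- The arm moves only by the shell command python3 -m inch 'ROWS' [FORCE]. ROWS is JSON, a list that holds one entry, the list of rows, each a list of 7 numbers: the gripper command: -1 is shut, 1 is fully open, values between are in proportion, then the shift along the world's x, y, z in cm, then the turn, a rotation vector about the world's x, y, z in degrees. In form: [[[grip, dx, dy, dz, rx, ry, rz], ...]]. A call has 1 to 20 rows; each row is the pose to reach, as a shift and turn from the pose commanded when the call began; what a row does not reach only later rows make up. A row lasts 1/8 s, in which the tool goes at most 62.5 mm and 10.7 degrees, less where a joint would pass 70% of its speed; a pose out of reach is approached as far as the arm can. A call with a gripper value outside its range is refused whole. The fingers move at their own pace and stop on an object; FORCE is the grip in N (left out, the last holds). Time passes only in rows, so rows that repeat a pose let the fingers close. It gives the time, the measured TCP pose, the force and the opening at its end, in the units of the state.
- env.observe(): the state, without advancing time (a new reading comes with each control period).
- env.get_image(name): name is "scene" or "top" or "wrist"; returns a dict with "frame" (400x640x3 uint8, red, green, blue), "mtx" (3x3 intrinsics, pixels), "rvec" (rotation vector, rad) and "tvec" (3), from world to camera coordinates, as OpenCV has them. Camera axes: x right, y down, z forward; pixel columns grow to the right and rows downward; lengths in m; the calibration is good to about 2 mm. A picture is of the moment at which its call begins. There is no depth.
- env.close_job(): hands the job in, once; it reports no verdict.
The state is a dict: "time_s": time; "q": joint angles; "qvel": joint speeds; "joint_efforts": joint torques, N m; "position": TCP position; "tool_rot": TCP orientation; "ft_force": force on the tool from outside, world axes, zero at the start; "wrist_torque": the same for the moment, N m; "grip_width": finger opening in m.
Only numpy, scipy, OpenCV 4.12 (cv2) and the standard library are available. Lean on these libraries where they do the work, as an engineer would, in place of code of your own. Each camera call takes 0.05 s, during which the arm holds its last target.

## Working session

There is one attempt and no reset: what is moved stays moved. The work goes in short steps, Python scripts to look and compute and a shell command to move; the robot and the scene stay as the last step left them, time stands still between calls to the robot, and variables do not carry over. Pictures are saved under pics/ and viewed, and the job is handed in when it is done.

```bash
ls; mkdir -p pics; python3 - <<'E'
from rig import env
import cv2,numpy as np
o=env.observe();print(o)
for n in ["scene","top","wrist"]:
    r=env.get_image(n);cv2.imwrite(f"pics/{n}0.png",r["frame"][...,::-1])
    R=cv2.Rodrigues(r["rvec"])[0];print(n,r["mtx"].tolist(),(-R.T@r["tvec"].ravel()).round(3),R.round(3).tolist())
print(env.grip_depth)
E
```

```text
pics
{'time_s': 0.0, 'q': array([ 5.70497849e+01,  2.18410736e+01,  7.43866817e+01,  3.00113279e-03,
        8.38591729e+01, -1.23368092e+01]), 'qvel': array([ 0.01536239,  0.0083021 ,  0.03555382, -0.11609238,  0.04198798,
        0.05892295]), 'joint_efforts': array([ 1.31448061e-03, -4.48469782e+01, -2.31281197e+01, -1.11453644e-04,
        4.79951181e-03, -1.53301073e-05]), 'position': array([0.19346077, 0.51452392, 0.23069966]), 'tool_rot': array([[ 3.52065299e-01, -8.68912726e-04, -9.35975037e-01],
       [ 9.35974285e-01, -1.24480749e-03,  3.52066171e-01],
       [-1.47102351e-03, -9.99998848e-01,  3.75026446e-04]]), 'ft_force': array([ 0.5198144 , -0.22366238, -0.11038528]), 'wrist_torque': array([ 0.03210976, -0.00022999,  0.01192182]), 'grip_width': 0.08536260403338647}
scene [[408.3533898190943, 0.0, 317.55665224962866], [0.0, 408.3533898190943, 195.45564480515836], [0.0, 0.0, 1.0]] [1.304 0.242 0.98 ] [[-0.16, 0.987, 0.0], [0.725, 0.118, -0.679], [-0.67, -0.108, -0.734]]
top [[460.4185460805035, 0.0, 319.3865752581403], [0.0, 460.4185460805035, 198.48281972232894], [0.0, 0.0, 1.0]] [0.337 0.096 1.462] [[0.017, -1.0, -0.019], [-0.994, -0.015, -0.113], [0.112, 0.021, -0.993]]
wrist [[335.6449648505297, 0.0, 320.71254685847333], [0.0, 335.6449648505297, 202.14357075122624], [0.0, 0.0, 1.0]] [0.118 0.544 0.373] [[0.352, 0.936, -0.002], [0.887, -0.333, 0.32], [0.299, -0.114, -0.947]]
0.0187
```

View pics/scene0.png

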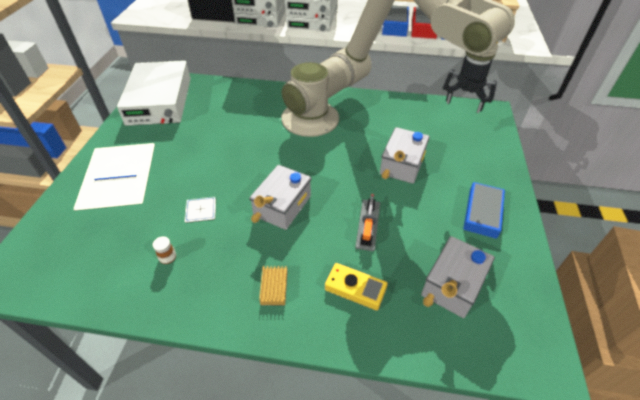

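View pics/top0.png

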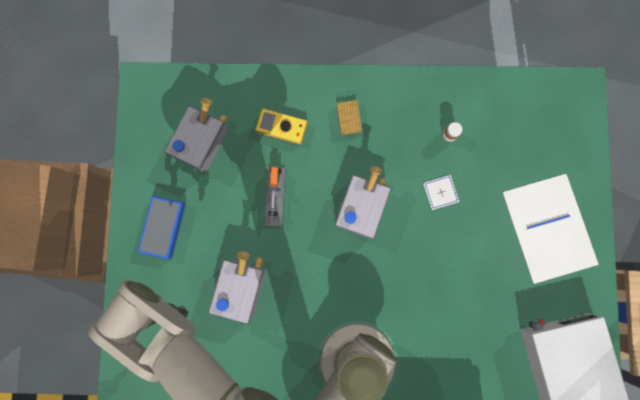

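View pics/wrist0.png

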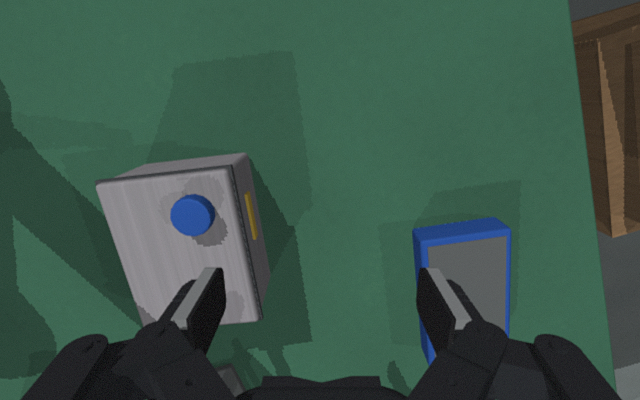

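The scene and top views show three tanks, at top-view pixels (197,139), (237,291) and (363,207). The last one is farthest to the robot's right. The cradle with the orange handle is at (274,196) and the card at (441,192). Candidates for the tube are the brass stubs at (374,178), (205,110) and (241,263). I'll check with close crops.

```bash
python3 - <<'E'
import cv2,numpy as np
s=cv2.imread("pics/scene0.png");t=cv2.imread("pics/top0.png")
a=cv2.resize(s[150:260,235:395],(800,550),interpolation=cv2.INTER_CUBIC)
b=cv2.resize(t[150:250,250:410],(800,500),interpolation=cv2.INTER_CUBIC)
cv2.imwrite("pics/ca.png",a);cv2.imwrite("pics/cb.png",b)
E
```

```text
(no output)
```

View pics/ca.png

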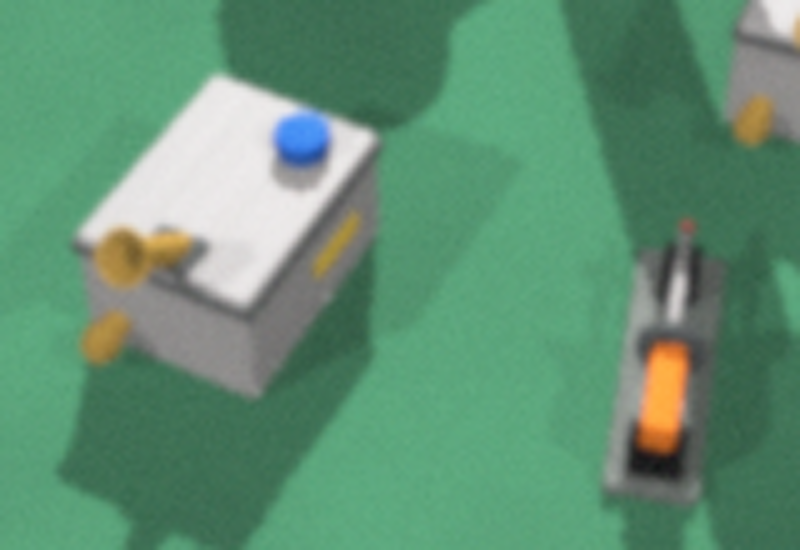

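View pics/cb.png

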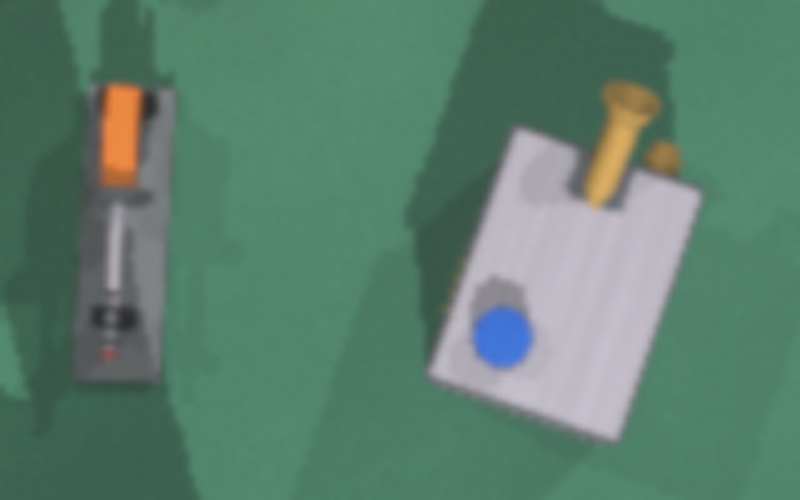

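The crops confirm the choice. The tank's funnel tube is at top (376,171) and scene (259,201), and the low brass stub beside it is a drain and not the tube. The rod lies in the cradle with its tip towards the robot. Next I measure.

```bash
cat > h.py <<'E'
import cv2,numpy as np
from rig import env
def cam(n):
    r=env.get_image(n);r["R"]=cv2.Rodrigues(r["rvec"])[0];r["t"]=np.ravel(r["tvec"]);r["C"]=-r["R"].T@r["t"];return r
def ray(r,uv):
    d=r["R"].T@np.linalg.inv(r["mtx"])@np.array([uv[0],uv[1],1.]);return d/np.linalg.norm(d)
def onz(r,uv,z):
    d=ray(r,uv);return r["C"]+d*(z-r["C"][2])/d[2]
def tri(obs):
    A=np.zeros((3,3));b=np.zeros(3)
    for r,uv in obs:
        d=ray(r,uv);P=np.eye(3)-np.outer(d,d);A+=P;b+=P@r["C"]
    X=np.linalg.solve(A,b);return X,[np.linalg.norm((np.eye(3)-np.outer(ray(r,uv),ray(r,uv)))@(X-r["C"])) for r,uv in obs]
def proj(r,X):
    return cv2.projectPoints(np.array(X,float).reshape(-1,3),r["rvec"],r["tvec"],r["mtx"],None)[0].reshape(-1,2)
def mask(r,lo,hi):
    return cv2.inRange(cv2.cvtColor(r["frame"],cv2.COLOR_RGB2HSV),np.array(lo),np.array(hi))
E
python3 - <<'E'
from h import *
t=cam("top");s=cam("scene")
m=mask(t,(4,170,120),(14,255,255));m[:,:250]=0;m[:,300:]=0
c=max(cv2.findContours(m,0,1)[0],key=cv2.contourArea);print("orange",cv2.minAreaRect(c))
(u,v),_,_=cv2.minAreaRect(c);print(onz(t,(u,v),.058))
tip=(109/5+250-.4,354/5+150-.4);print("tip",onz(t,tip,.05))
print("mouth",tri([(t,(375.9,170.2)),(s,(258.9,200.9))]), onz(t,(375.9,170.2),.13),onz(s,(258.9,200.9),.13))
# tank top corners
for p in [(517,127),(703,190),(618,440),(430,375)]: print(onz(t,(p[0]/5+249.6,p[1]/5+149.6),.09).round(4))
# card: white
m=mask(t,(0,0,170),(180,60,255));m[:,:420]=0;m[:,465:]=0;m[:170]=0;m[215:]=0
c=max(cv2.findContours(m,0,1)[0],key=cv2.contourArea);q=cv2.minAreaRect(c);print(q,onz(t,q[0],.004),[onz(t,x,.004).round(3) for x in cv2.boxPoints(q)])
for n,p in dict(jar=(453,130),mod=(348,117),mm=(283,127)).items():print(n,onz(t,p,.03).round(3))
E
```

```text
orange ((274.0, 176.5), (17.0, 6.0), 90.0)
[0.56142255 0.26670859 0.058     ]
tip [0.4260168  0.27180051 0.05      ]
mouth (array([ 0.57351484, -0.0415338 ,  0.1276307 ]), [np.float64(0.0011992212748695294), np.float64(0.0011992212748695422)]) [ 0.57280517 -0.04011553  0.13      ] [ 0.57566602 -0.04195511  0.13      ]
[0.5643 0.0246 0.09  ]
[ 0.5276 -0.0872  0.09  ]
[ 0.3774 -0.0369  0.09  ]
[0.4141 0.0749 0.09  ]
((440.8594970703125, 192.04324340820312), (28.526330947875977, 28.673376083374023), 72.89727020263672) [ 0.52774923 -0.25908763  0.004     ] [array([ 0.557, -0.203,  0.004]), array([ 0.586, -0.29 ,  0.004]), array([ 0.499, -0.315,  0.004]), array([ 0.47 , -0.228,  0.004])]
jar [ 0.723 -0.293  0.03 ]
mod [0.761 0.039 0.03 ]
mm [0.726 0.246 0.03 ]
```

Tank yaw is about -18.4°. The mouth measures (0.574, -0.041, 0.13) both from the tank corners and from triangulation. The rod handle is at about (0.561, 0.267), with its tip yaw at about 178°. I'll move above the handle and look closer.

```bash
python3 -m inch '[[[1,36.7,-24.8,-2,0,0,18.5],[1,36.7,-24.8,-2,0,0,18.5],[1,36.7,-24.8,-2,0,0,18.5],[1,36.7,-24.8,-2,0,0,18.5],[1,36.7,-24.8,-2,0,0,18.5],[1,36.7,-24.8,-2,0,0,18.5],[1,36.7,-24.8,-2,0,0,18.5],[1,36.7,-24.8,-2,0,0,18.5],[1,36.7,-24.8,-2,0,0,18.5],[1,36.7,-24.8,-2,0,0,18.5],[1,36.7,-24.8,-2,0,0,18.5]]]' 40; python3 - <<'E'
from h import *
r=cam("wrist");cv2.imwrite("pics/w1.png",r["frame"][...,::-1]);print(env.observe()["position"])
t=cam("top");cv2.imwrite("pics/t1.png",t["frame"][...,::-1])
E
```

```text
time_s: 1.62
position: [0.5597, 0.2678, 0.2118]
tool_rot: [[0.035, 0.0, -0.999], [0.999, 0.0, 0.035], [0.0, -1.0, -0.0]]
ft_force: [-0.1, -0.5, 0.3]
grip_width: 0.0855
[0.55981089 0.26770166 0.21173692]
```

View pics/w1.png

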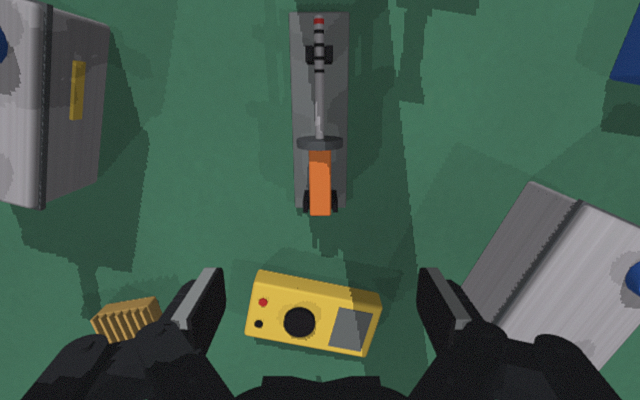

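The wrist view shows the handle at columns 309–331, rows 150–215, with the collar at row 143 and the red tip ring at (319,20). I'll compute the positions from this.

```bash
python3 - <<'E'
from h import *
r=cam("wrist");f=r["frame"]
m=mask(r,(4,150,90),(14,255,255));m[:120]=0;m[240:]=0
n,l,st,ce=cv2.connectedComponentsWithStats(m);k=1+np.argmax(st[1:,4]);m=(l==k)
ys,xs=np.where(m);print(st[k],ce[k])
for y in (168,180,190,200,210):
    x=np.where(m[y])[0];print(y,x.min(),x.max()); a=onz(r,(x.min()-.0,y),.058);b=onz(r,(x.max()+.0,y),.058);print(((a+b)/2).round(4),(a-b)[1].round(4))
print("far end",onz(r,(320,ys.max()+.5),.058))
mr=mask(r,(0,150,90),(3,255,255))|mask(r,(175,150,90),(180,255,255));mr[60:]=0
ys,xs=np.where(mr);print("ring",xs.mean(),ys.mean(),xs.min(),xs.max(),ys.min(),onz(r,(xs.mean(),ys.mean()),.052))
E
```

```text
[ 310  150   22   65 1367] [320.18946598 182.5874177 ]
168 310 330
[0.5466 0.2673 0.058 ] -0.018
180 310 330
[0.5577 0.2669 0.058 ] -0.0182
190 310 331
[0.5672 0.267  0.058 ] -0.0193
200 310 331
[0.5769 0.2666 0.058 ] -0.0195
210 310 330
[0.5868 0.2658 0.058 ] -0.0188
far end [0.59130218 0.26564125 0.058     ]
ring 318.69565217391306 19.934782608695652 314 323 18 [0.42663425 0.27053362 0.052     ]
```

Handle centre (0.5595, 0.267) gives a handle width of 19 mm and a far end consistent with the 64 mm length. Both match. Now I descend and grip.

```bash
python3 -m inch '[[[1,0,-0.1,-5,0,0,0],[1,0,-0.1,-10,0,0,0],[1,0,-0.1,-14,0,0,0],[1,0,-0.1,-17,0,0,0],[1,0,-0.1,-18.3,0,0,0],[1,0,-0.1,-18.3,0,0,0],[1,0,-0.1,-18.3,0,0,0],[-1,0,-0.1,-18.3,0,0,0],[-1,0,-0.1,-18.3,0,0,0],[-1,0,-0.1,-18.3,0,0,0],[-1,0,-0.1,-18.3,0,0,0],[-1,0,-0.1,-18.3,0,0,0],[-1,0,-0.1,-18.3,0,0,0]]]' 60
python3 - <<'E'
from h import *
r=cam("wrist");cv2.imwrite("pics/w2.png",r["frame"][...,::-1])
E
```

```text
time_s: 3.4
position: [0.5608, 0.2658, 0.0286]
tool_rot: [[0.037, 0.001, -0.999], [0.999, 0.0, 0.037], [0.0, -1.0, -0.001]]
ft_force: [-0.9, 0.5, 4.0]
grip_width: 0.0192
```

View pics/w2.png

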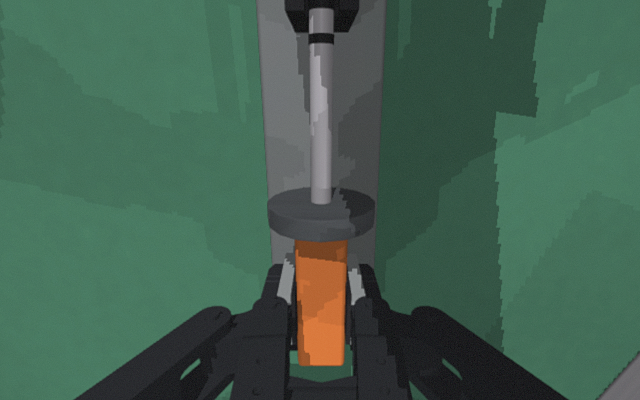

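The handle is held squarely across its width at 19 mm opening. I lift it and check the rod in the hand.

```bash
python3 -m inch '[[[-1,0,0,1,0,0,0],[-1,0,0,3,0,0,0],[-1,0,0,7,0,0,0],[-1,0,0,12,0,0,0],[-1,0,0,17,0,0,0],[-1,0,0,20,0,0,0],[-1,0,0,20,0,0,0],[-1,0,0,20,0,0,0],[-1,0,0,20,0,0,0]]]'
python3 - <<'E'
from h import *
for n in ("wrist","scene","top"):
    r=cam(n);cv2.imwrite(f"pics/{n}3.png",r["frame"][...,::-1])
E
```

```text
time_s: 4.58
position: [0.5602, 0.2656, 0.2265]
tool_rot: [[0.037, -0.003, -0.999], [0.999, -0.001, 0.037], [-0.001, -1.0, 0.003]]
ft_force: [-0.2, 0.2, -1.3]
grip_width: 0.0191
```

View pics/wrist3.png

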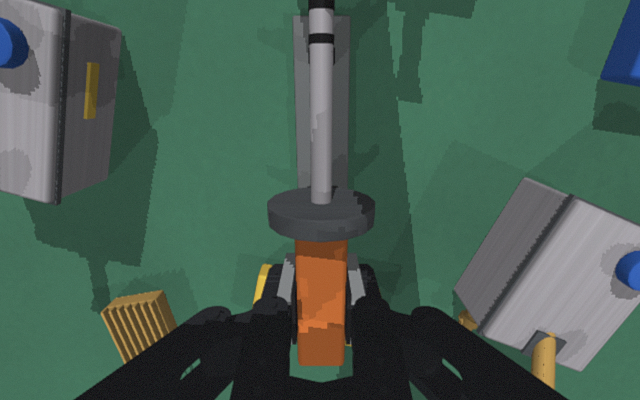

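View pics/scene3.png

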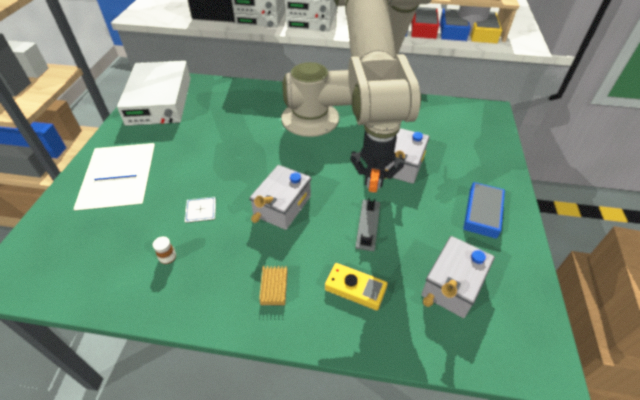

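```bash
python3 - <<'E'
from h import *
r=cam("wrist");o=env.observe();p=o["position"];R=o["tool_rot"]
zc=p[2]+.0194
def tool(X): return (R.T@(X-p)).round(4)
print("rod-face top junction",tool(onz(r,(321,204),zc+.004)))
print("handle far end top",tool(onz(r,(321.5,366),zc+.010)),tool(onz(r,(296,366),zc+.010)),tool(onz(r,(346,366),zc+.010)))
print("black mark mid along rod",tool(onz(r,(321,38),zc+.004)),tool(onz(r,(320.5,100),zc+.004)),tool(onz(r,(321,190),zc+.004)))
for z in (.0413,): print(proj(r,p+R@np.array([0,-.0194,z])),proj(r,p+R@np.array([.021,-.0194,z])),proj(r,p+R@np.array([-.021,-.0194,z])),proj(r,p+R@np.array([0,-.0404,z])))
print("tip pred",proj(r,p+R@np.array([0,-.0194,.1413])))
E
```

```text
rod-face top junction [ 0.     -0.0234  0.0402]
handle far end top [ 0.0003 -0.0294 -0.0305] [-0.0106 -0.0294 -0.0305] [ 0.0107 -0.0294 -0.0305]
black mark mid along rod [ 0.     -0.0233  0.0966] [-0.0002 -0.0233  0.0775] [ 0.     -0.0233  0.0457]
[[320.92434198 197.94329827]] [[375.48433744 197.96046217]] [[266.37287297 197.92613706]] [[320.92691018 217.80075642]]
tip pred [[ 321.04580256 -130.55103933]]
```

```bash
cat >> h.py <<'E'
from scipy.spatial.transform import Rotation as Ro
def goal(M,yaw,pitch,out,off=(0,-.0194,.001)):
    """TCP pose so that the rod's collar face is 'out' from M along tube; returns shift cm, rotvec deg from measured"""
    y,p=np.radians([yaw,pitch]);u=np.array([np.cos(p)*np.cos(y),np.cos(p)*np.sin(y),np.sin(p)])
    z=-u;x=np.array([-np.sin(y),np.cos(y),0]);R=np.c_[x,np.cross(z,x),z]
    P=np.array(M)+u*(out+.040)-R@np.array(off)
    o=env.observe();return (P-o["position"])*100,np.degrees(Ro.from_matrix(R@o["tool_rot"].T).as_rotvec()),P
E
python3 - <<'E'
from h import *
print(goal((.5745,-.041,.130),-18.4,40,.180))
E
```

```text
(array([ 18.6454739 , -36.41090746,   2.95305496]), array([ -7.1398091 , -39.55631448, -15.60602382]), array([ 0.7469733 , -0.09837423,  0.2571948 ]))
```

```bash
python3 -m inch '[[[-1,2,-4,3,-0.8,-4.4,-1.7],[-1,4,-8,3,-1.6,-8.8,-3.5],[-1,6,-12,3,-2.4,-13.2,-5.2],[-1,8,-16,3,-3.2,-17.6,-6.9],[-1,10,-20,3,-4,-22,-8.7],[-1,12,-24,3,-4.8,-26.4,-10.4],[-1,14.5,-28,3,-5.6,-30.8,-12.1],[-1,16.5,-32,3,-6.3,-35.2,-13.9],[-1,18.6,-36.4,3,-7.1,-39.6,-15.6],[-1,18.6,-36.4,3,-7.1,-39.6,-15.6],[-1,18.6,-36.4,3,-7.1,-39.6,-15.6],[-1,18.6,-36.4,3,-7.1,-39.6,-15.6]]]'
python3 - <<'E'
from h import *
for n in ("wrist","scene","top"):
    r=cam(n);cv2.imwrite(f"pics/{n}4.png",r["frame"][...,::-1])
print(goal((.5745,-.041,.130),-18.4,40,.180))
E
```

```text
time_s: 6.28
position: [0.7465, -0.097, 0.2587]
tool_rot: [[0.314, 0.612, -0.726], [0.95, -0.201, 0.241], [0.001, -0.765, -0.644]]
ft_force: [0.1, -0.2, -1.1]
grip_width: 0.0188
(array([ 0.03587906, -0.10559709, -0.14595009]), array([-0.01765358,  0.12518544, -0.0983183 ]), array([ 0.7469733 , -0.09837423,  0.2571948 ]))
```

View pics/wrist4.png

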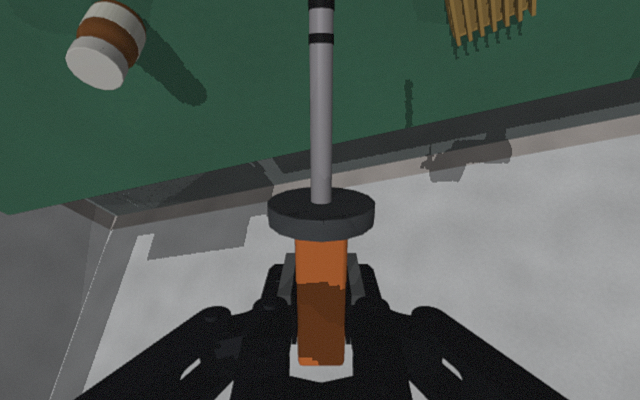

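View pics/scene4.png

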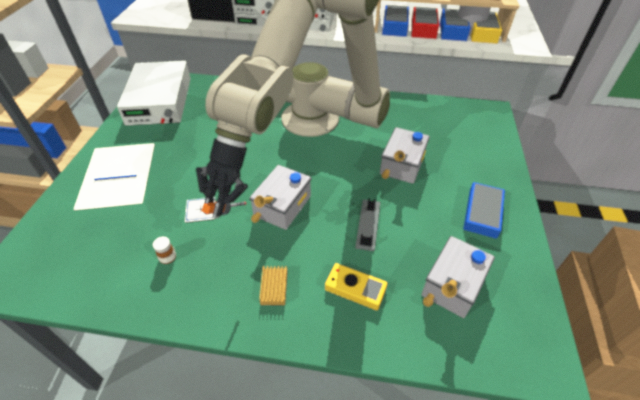

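View pics/top4.png

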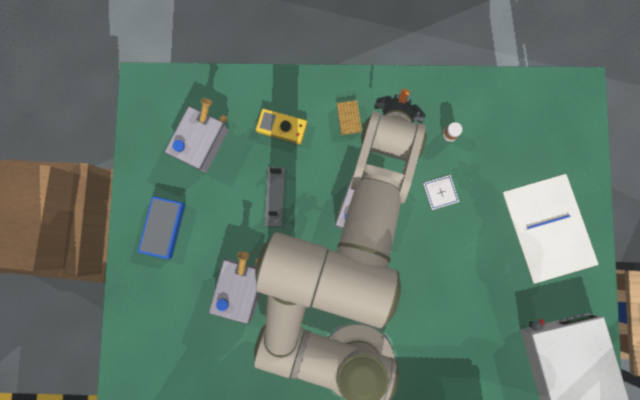

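The rod points at the funnel and the other things stand clear. In the scene view the tip is near (246,207) and the funnel at (259,201). I'll check the line-up in a crop after moving to 5 mm outside the mouth.

```bash
python3 - <<'E'
from h import *
print(goal((.5745,-.041,.130),-18.4,40,.110))
E
```

```text
(array([-5.05228931,  1.58701124, -4.64546336]), array([-0.01765358,  0.12518544, -0.0983183 ]), array([ 0.69609162, -0.08144815,  0.21219967]))
```

```bash
python3 -m inch '[[[-1,-1.3,0.4,-1.2,0,0,0],[-1,-2.6,0.8,-2.4,0,0,0],[-1,-3.8,1.2,-3.5,0,0,0],[-1,-5.1,1.6,-4.6,0,0.1,-0.1],[-1,-5.1,1.6,-4.6,0,0.1,-0.1],[-1,-5.1,1.6,-4.6,0,0.1,-0.1],[-1,-5.1,1.6,-4.6,0,0.1,-0.1]]]'
python3 - <<'E'
from h import *
s=cam("scene");cv2.imwrite("pics/s5.png",cv2.resize(s["frame"][160:240,190:310,::-1],(800,533),interpolation=cv2.INTER_CUBIC))
o=env.observe();p=o["position"];R=o["tool_rot"]
k=800/120
for z in (.141,.041,.001): 
    X=p+R@np.array([0,-.0194,z]);print(X.round(4),((proj(s,X)-[190,160]+.5)*k).round(1))
print((proj(s,(.5745,-.041,.13))-[190,160]+.5)*k)
print(goal((.5745,-.041,.130),-18.4,40,.110))
E
```

```text
time_s: 7.3
position: [0.6962, -0.0824, 0.213]
tool_rot: [[0.317, 0.611, -0.726], [0.949, -0.204, 0.243], [0.0, -0.765, -0.644]]
ft_force: [-0.3, 0.3, -0.7]
grip_width: 0.0192
[ 0.5819 -0.0442  0.1369] [[451.8 275.2]]
[ 0.6545 -0.0685  0.2013] [[322.8 294.2]]
[ 0.6835 -0.0782  0.227 ] [[264.4 302.8]]
[[465.58703057 274.23483739]]
(array([-0.000124  ,  0.09322308, -0.0643132 ]), array([-0.00535743,  0.06367507,  0.06682279]), array([ 0.69609162, -0.08144815,  0.21219967]))
```

View pics/s5.png

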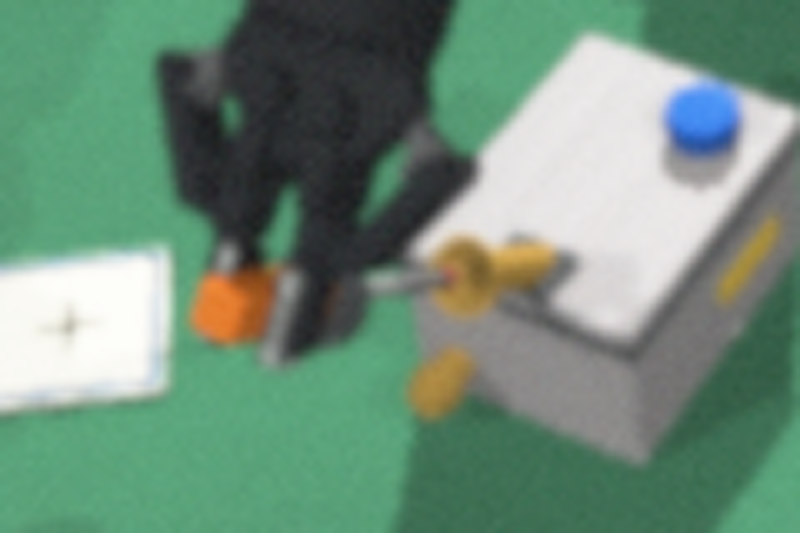

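The tip sits at crop (452,275) as predicted, and the funnel centre at about (465,275) lies on the rod line. I insert the first 5 cm.

```bash
python3 -m inch '[[[-1,-0.7,0.3,-0.7,0,0,0],[-1,-1.4,0.6,-1.3,0,0,0],[-1,-2.2,0.8,-2,0,0,0],[-1,-2.9,1.1,-2.6,0,0,0],[-1,-3.6,1.3,-3.3,0,0,0],[-1,-3.6,1.3,-3.3,0,0,0],[-1,-3.6,1.3,-3.3,0,0,0]]]'
python3 - <<'E'
from h import *
print(goal((.5745,-.041,.130),-18.4,40,.0),env.observe()["wrist_torque"])
s=cam("scene");cv2.imwrite("pics/s6.png",cv2.resize(s["frame"][160:240,190:310,::-1],(800,533),interpolation=cv2.INTER_CUBIC))
E
```

```text
time_s: 8.22
position: [0.66, -0.0694, 0.1797]
tool_rot: [[0.317, 0.61, -0.726], [0.949, -0.204, 0.243], [0.0, -0.765, -0.643]]
ft_force: [0.6, 0.2, -1.4]
grip_width: 0.0192
(array([-4.38293693,  1.4510291 , -3.81671586]), array([-0.00709666,  0.05699143,  0.06760277]), array([ 0.61613469, -0.05485002,  0.14149303])) [ 0.10912915  0.3941731  -0.02590798]
```

View pics/s6.png

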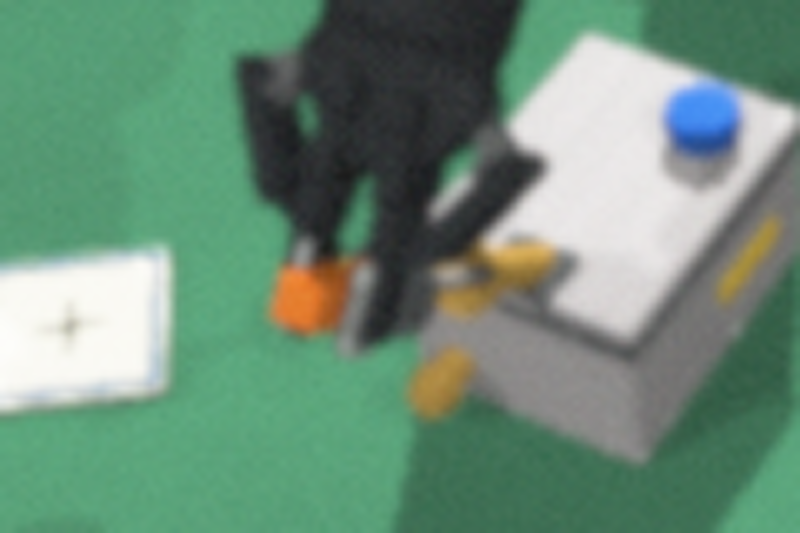

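The rod enters the funnel centre at (465,275) and does not show beyond it, so it is inside. The force is about 1 N. I continue to just short of the stop.

```bash
python3 -m inch '[[[-1,-0.7,0.25,-0.65,0,0,0],[-1,-1.45,0.5,-1.3,0,0,0],[-1,-2.2,0.7,-1.9,0,0,0],[-1,-2.9,0.95,-2.55,0,0,0],[-1,-3.65,1.2,-3.2,0,0,0],[-1,-4.1,1.35,-3.6,0,0,0],[-1,-4.1,1.35,-3.6,0,0,0],[-1,-4.1,1.35,-3.6,0,0,0]]]'
python3 - <<'E'
from h import *
print(goal((.5745,-.041,.130),-18.4,40,.0),env.observe()["wrist_torque"])
E
```

```text
time_s: 9.28
position: [0.619, -0.0559, 0.1437]
tool_rot: [[0.317, 0.61, -0.726], [0.948, -0.204, 0.243], [0.0, -0.765, -0.643]]
ft_force: [-0.6, -0.9, -1.1]
grip_width: 0.0196
(array([-0.28438921,  0.10092008, -0.21718912]), array([-0.00826705,  0.05762737,  0.06856014]), array([ 0.61613469, -0.05485002,  0.14149303])) [ 0.10576662  0.39415187 -0.01374241]
```

```bash
python3 -m inch '[[[-1,-0.15,0.05,-0.13,0,0,0],[-1,-0.29,0.1,-0.26,0,0,0],[-1,-0.36,0.12,-0.32,0,0,0],[-1,-0.36,0.12,-0.32,0,0,0]]]'
python3 - <<'E'
from h import *
print(goal((.5745,-.041,.130),-18.4,40,.0),env.observe()["wrist_torque"])
s=cam("scene");cv2.imwrite("pics/s7.png",cv2.resize(s["frame"][160:240,190:310,::-1],(800,533),interpolation=cv2.INTER_CUBIC))
w=cam("wrist");cv2.imwrite("pics/w7.png",w["frame"][...,::-1])
E
```

```text
time_s: 9.78
position: [0.617, -0.0552, 0.1422]
tool_rot: [[0.317, 0.615, -0.722], [0.949, -0.205, 0.242], [0.001, -0.762, -0.648]]
ft_force: [6.6, -2.4, 2.2]
grip_width: 0.0189
(array([-0.08852728,  0.03201705, -0.07242318]), array([0.07247611, 0.37441179, 0.06204083]), array([ 0.61613469, -0.05485002,  0.14149303])) [-0.29681273 -0.65934196 -0.03860854]
```

View pics/w7.png

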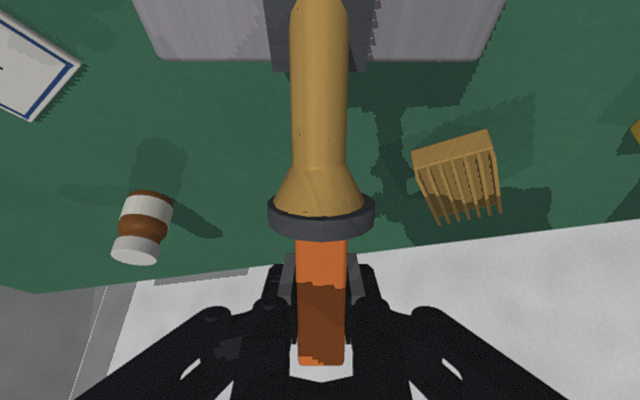

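View pics/s7.png

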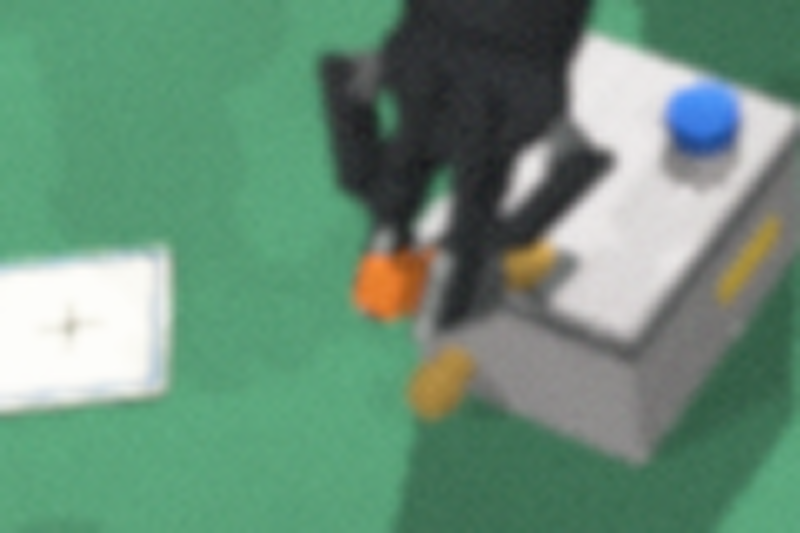

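The collar is against the funnel rim. The wrist view shows it concentric around columns 268–375, and the axial force is about 7 N. I press a little firmer and hold.

```bash
python3 -m inch '[[[-1,-0.15,0.05,-0.13,0,0,0],[-1,-0.22,0.07,-0.2,0,0,0],[-1,-0.22,0.07,-0.2,0,0,0],[-1,-0.22,0.07,-0.2,0,0,0],[-1,-0.22,0.07,-0.2,0,0,0]]]'
python3 - <<'E'
from h import *
print(goal((.5745,-.041,.130),-18.4,40,.0))
w=cam("wrist");cv2.imwrite("pics/w8.png",cv2.resize(w["frame"][100:260,240:400,::-1],(600,600),interpolation=cv2.INTER_CUBIC))
E
```

```text
time_s: 10.5
position: [0.6169, -0.0552, 0.1424]
tool_rot: [[0.317, 0.62, -0.718], [0.949, -0.206, 0.241], [0.001, -0.757, -0.653]]
ft_force: [11.9, -4.5, 6.8]
grip_width: 0.0194
(array([-0.08126162,  0.03059909, -0.09543181]), array([0.16745505, 0.74985511, 0.05646475]), array([ 0.61613469, -0.05485002,  0.14149303]))
```

View pics/w8.png

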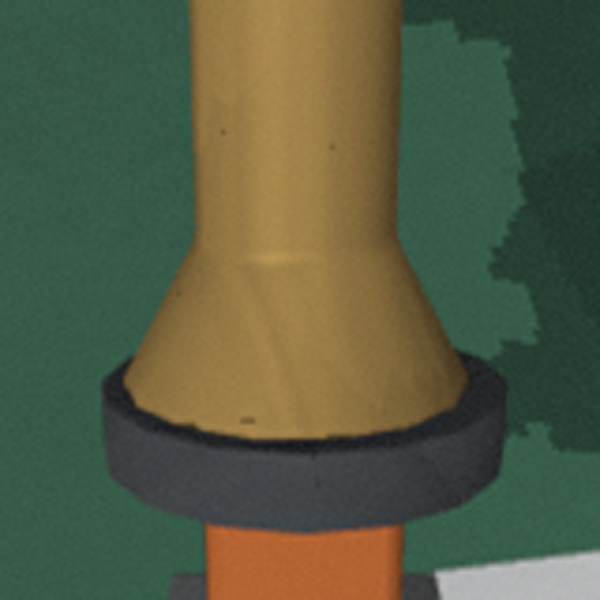

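Seated: the funnel rim is flat on the collar with no gap, about 2 mm off-centre at most, and the TCP stopped moving while the push rose to about 15 N. Now I draw it out along the tube by 14.5 cm.

```bash
python3 -m inch '[[[-1,0.5,-0.16,0.45,0,0,0],[-1,1.5,-0.5,1.3,0,0,0],[-1,2.5,-0.85,2.2,0,0,0],[-1,3.6,-1.2,3.2,0,0,0],[-1,4.7,-1.55,4.15,0,0,0],[-1,5.8,-1.9,5.1,0,0,0],[-1,6.9,-2.3,6.1,0,0,0],[-1,8,-2.65,7.05,0,0,0],[-1,9.1,-3,8.05,0,0,0],[-1,10.2,-3.4,9,0,0,0],[-1,10.5,-3.5,9.3,0,0,0],[-1,10.5,-3.5,9.3,0,0,0],[-1,10.5,-3.5,9.3,0,0,0]]]'
python3 - <<'E'
from h import *
print(goal((.5745,-.041,.130),-18.4,40,.14))
w=cam("wrist");cv2.imwrite("pics/w9.png",w["frame"][...,::-1])
s=cam("scene");cv2.imwrite("pics/s9.png",cv2.resize(s["frame"][130:250,170:330,::-1],(800,600),interpolation=cv2.INTER_CUBIC))
E
```

```text
time_s: 12.18
position: [0.7173, -0.0886, 0.2305]
tool_rot: [[0.317, 0.609, -0.727], [0.949, -0.203, 0.243], [0.0, -0.767, -0.642]]
ft_force: [0.9, -0.3, -2.1]
grip_width: 0.019
(array([ 0.05490319, -0.00940511,  0.10235736]), array([-0.04474006, -0.06369248,  0.06015992]), array([ 0.71789806, -0.08870218,  0.2314833 ]))
```

View pics/w9.png

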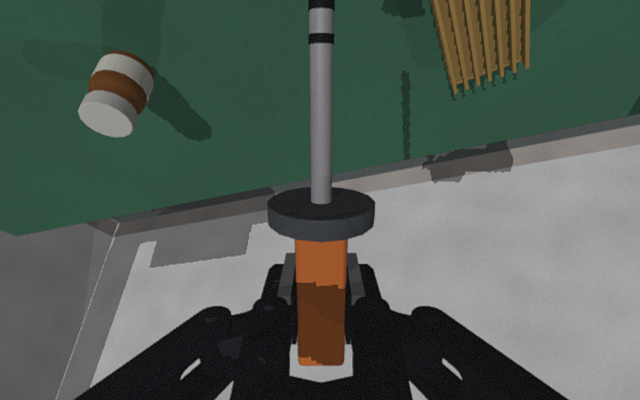

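View pics/s9.png

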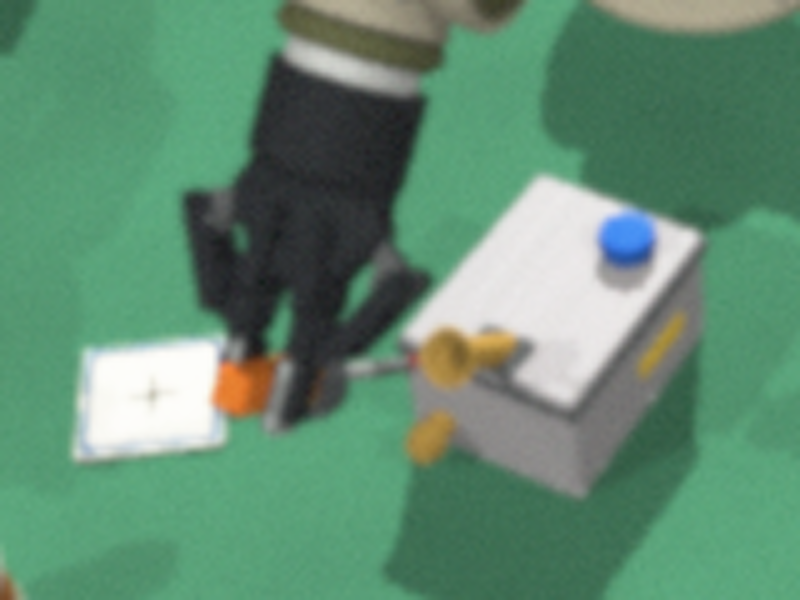

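The tip at crop (412,362) is clear of the funnel by about 4 cm and the rod sits in the hand as before. Next is the card pose: tip over (0.528, -0.259), z 0.155, level.

```bash
python3 - <<'E'
from h import *
print(goal((.5277,-.2591,.155),10,0,.100))
E
```

```text
(array([ -5.09347168, -14.59547734,  -9.51320607]), array([ 2.95608172, 40.24907313, 27.29420658]), array([ 0.66655789, -0.23461561,  0.1356    ]))
```

```bash
python3 -m inch '[[[-1,1,-2.5,3,0,0,0],[-1,1,-5,4,0.3,4,2.7],[-1,0,-7,4,0.7,10,6.8],[-1,-1,-9,4,1.2,16,10.9],[-1,-2.5,-11,3,1.6,22,15],[-1,-3.5,-13,1,2,28,19],[-1,-4.5,-14.6,-2,2.5,34,23],[-1,-5.1,-14.6,-5,2.96,40.2,27.3],[-1,-5.1,-14.6,-8,2.96,40.2,27.3],[-1,-5.1,-14.6,-9.5,2.96,40.2,27.3],[-1,-5.1,-14.6,-9.5,2.96,40.2,27.3],[-1,-5.1,-14.6,-9.5,2.96,40.2,27.3],[-1,-5.1,-14.6,-9.5,2.96,40.2,27.3]]]'
python3 - <<'E'
from h import *
print(goal((.5277,-.2591,.155),10,0,.100))
o=env.observe();p=o["position"];R=o["tool_rot"];T=p+R@np.array([0,-.0194,.141]);print(T,o["qvel"].round(2))
for n in ("wrist","scene","top"):
    r=cam(n);cv2.imwrite(f"pics/{n}10.png",r["frame"][...,::-1]);print(n,proj(r,T))
    if n=="scene": cv2.imwrite("pics/s10c.png",cv2.resize(r["frame"][140:260,130:290,::-1],(800,600),interpolation=cv2.INTER_CUBIC))
E
```

```text
time_s: 13.9
position: [0.6672, -0.235, 0.1376]
tool_rot: [[-0.174, 0.004, -0.985], [0.985, -0.001, -0.174], [-0.001, -1.0, -0.004]]
ft_force: [-0.3, -0.3, -1.7]
grip_width: 0.0191
(array([-0.06167191,  0.0393537 , -0.19823315]), array([0.04365342, 0.21369867, 0.00598331]), array([ 0.66655789, -0.23461561,  0.1356    ]))
[ 0.52824274 -0.25946444  0.15648293] [-0.    0.29  0.3   0.03 -0.15  0.02]
wrist [[ 321.90746822 -128.81363721]]
scene [[188.95367119 173.73102647]]
top [[454.02393549 185.09828589]]
```

View pics/s10c.png

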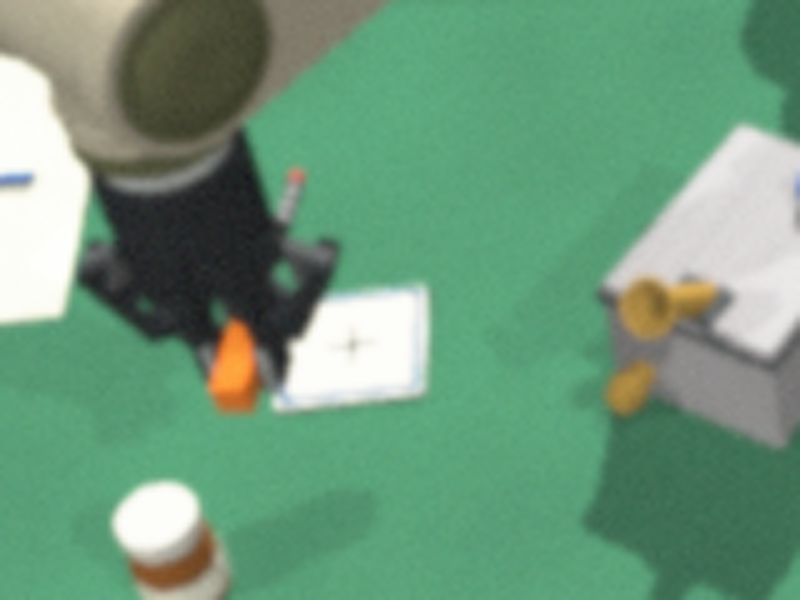

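View pics/wrist10.png

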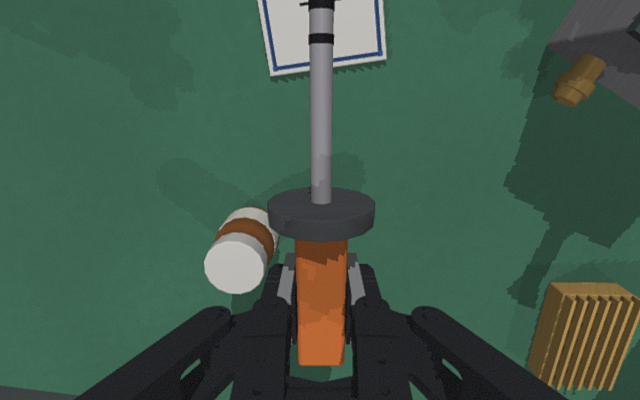

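View pics/scene10.png

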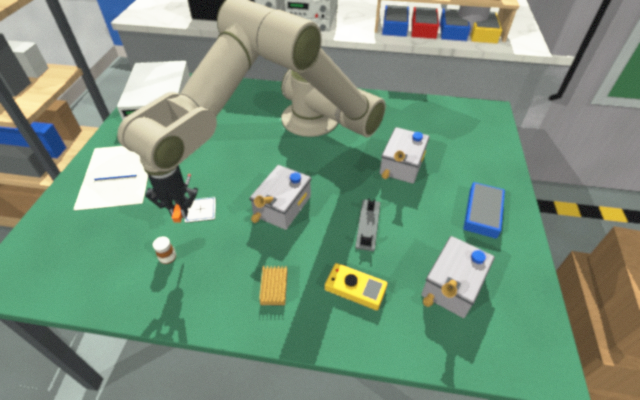

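View pics/top10.png

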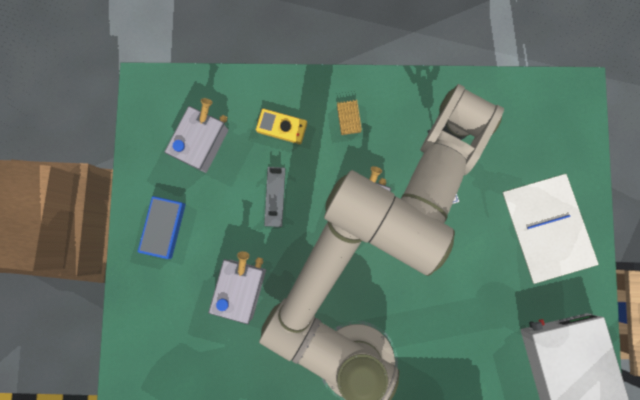

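In the scene view the tip is at (189.3,174.5) against a predicted (189.0,173.7), which puts it at (0.528, -0.259, 0.156). The rod is level within about 1° and the bystanders stand where they were. I let it settle, check and hand in.

```bash
python3 -m inch '[[[-1,0,0,0,0,0,0],[-1,0,0,0,0,0,0],[-1,0,0,0,0,0,0],[-1,0,0,0,0,0,0]]]'
python3 - <<'E'
from h import *
o=env.observe();print(o["position"]+o["tool_rot"]@np.array([0,-.0194,.141]),o["qvel"].round(2),o["grip_width"],o["ft_force"])
print(env.close_job())
E
```

```text
time_s: 14.55
position: [0.6668, -0.2348, 0.1361]
tool_rot: [[-0.174, 0.002, -0.985], [0.985, 0.0, -0.174], [0.0, -1.0, -0.002]]
ft_force: [-0.2, -0.6, -2.2]
grip_width: 0.0191
[ 0.5279569  -0.25930272  0.15527049] [-0.02 -0.02  0.04  0.08 -0.   -0.03] 0.019080236500851607 [-0.21180878 -0.6297409  -2.24513363]
the job is handed in; nothing more can be done
None
```

I took the gauge rod from the cradle and pushed it down the tube of the tank farthest to the robot's right until the collar stopped on the mouth. I then drew it about 4 cm clear and handed the job in with the rod still gripped over the reading card. The hand-in reports no verdict, so whether it passed is not confirmed.

- **Collar on the mouth:** the arm stopped moving while the push rose to about 15 N. The wrist picture showed no gap between collar and funnel, with the collar about 2 mm off-centre at most.
- **Final pose:** the tip was at about (0.528, -0.259, 0.155) m, within 1 mm of the measured card centre and about 15 cm above the card. I worked this out from the arm's pose. The last scene picture, taken just before, agreed to about 1 px.
- **Level and hold:** the tool was within 1° of vertical, with the joints at rest. The fingers were 19 mm apart on the handle with nothing pressing on the rod.
- **Other things:** by eye in the final pictures, the jar, module and multimeter were where they started. The run took 14.6 s.

No check failed. The one disagreement was 1 to 2 mm between my estimates of how far along the handle the grip was, well within tolerance.

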